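Close up a row of painting panels on the gluing board

ROBOT

A 7-joint arm with a two-finger parallel gripper is mounted at the origin on the work surface. World frame = base frame: x ahead of the robot, y to its left, z up, the work surface at z = 0. Lengths are in m, angles in rad, forces in N, time in s.
With the tool pointing down it reaches from about 0.425 to 0.875 m from the base axis. Payload 4.7 kg.
Tool frame: the origin (TCP) lies between the finger pads; the fingertips stand 11 mm ahead of it and the grasp point (between the pads) lies 8 mm behind it; z points along the fingers, y is the line along which they close (so a half turn about z gives the same grasp; the last joint's range is limited). The gripper opens to 87 mm and grips with 3 to 60 N. Pads are 19 mm wide; open, the fingers measure 117 mm over their backs; the gripper's body (75 mm by 190 mm) begins 51 mm behind the grasp point.
Start: joints at [-1.251, 0.321, -0.07, 1.45, 0.023, 1.371, -0.057], TCP at [0.196, 0.62, 0.234] pointing down, gripper open.
Joint ranges: [-2.86, 2.86], [-0.3, 2.09], [-1.38, 1.24], [0.06, 2.45], [-1.56, 4.7], [0.09, 2.05], [-2.69, 2.69]. Speed limits (rad/s): [2.57, 2.57, 3.14, 3.14, 3.14, 3.14, 3.14].

INTERFACE

Orientations are given as a rotation vector (axis times angle).
In Python, from bench import ctrl gives the robot as it stands. The module is installed in compiled form; this text tells all that it offers.
- The arm moves only by the shell command python3 -m inch 'ROWS' [FORCE]. ROWS is JSON, a list of rows, each an object with "slide": the shift along the tool's x, y, z scaled (see below), a list of three; "angular": the turn, a rotation vector about the tool's x, y, z scaled (see below), a list of three; "claw": the opening, from -1 (shut) to 1 (fully open). In form: [{"slide": [tx, ty, tz], "angular": [rx, ry, rz], "claw": claw}, ...]. A call has 1 to 10 rows; each row is the pose to reach, as a shift and turn from the pose commanded when the call began, along the tool's axes at that moment; what a row does not reach only later rows make up. The controller multiplies each number of a shift by 0.25 m and each number of a turn by 30 degrees. A row lasts 1/10 s, in which the tool goes at most 50 mm and 8.59 degrees, less where a joint would pass 70% of its speed; a pose out of reach is approached as far as the arm can. A call with a number of a shift or a turn outside -1 to 1 is refused whole. A call with a gripper value outside its range is refused whole. The fingers move at their own pace and stop on an object; FORCE is the grip in N (left out, the last holds). Time passes only in rows, so rows that repeat a pose let the fingers close. It gives the time, the measured TCP pose, the force, the opening and the grip force at its end, in the units of the state.
- ctrl.get_state(): the state, without advancing time (a new reading comes with each control period).
- ctrl.get_image(name): name is "scene" or "side" or "wrist"; returns a dict with "color" (420x560x3 uint8, red, green, blue), "depth" (420x560 float32, m along the optical axis (not along the pixel's ray), 0 where there is no reading), "camera_matrix" (3x3 intrinsics, pixels), "extrinsics" (4x4, takes a point from camera to world coordinates); the wrist camera has in their place "tool_from_camera" (4x4, takes a point from camera to tool coordinates, whose origin is the TCP and whose axes are the flange's). Camera axes: x right, y up, looking along -z (the intrinsics and any distortion apply to the point x, -y, -z); pixel columns grow to the right and rows downward; lengths in m; the calibration is good to about 2 mm. A picture is of the moment at which its call begins: read the wrist's pose just before it.
- ctrl.close_job(): hands the job in; it is judged then, once.
Trained networks look in the newest picture that a camera, given by its name, has taken for a name from the list of things; names that differ only in an ending like _2 or _b are one class to them, and where a whole thing is asked for, a point or a joint stands for the part that bears it (a point fixed in the world has none). Each returns a list of dicts, best first, with "confidence" (0 to 1); they miss things now and then, are a little off and sometimes report something else, mostly with a low value. They report only what shows in the picture. A call takes as long as a camera call. They do not tell look-alikes from the thing itself.
- ctrl.find_in(query, camera): "bbox" ([centre column, centre row, width, height] in pixels, round what is visible of it).
- ctrl.outline_of(query, camera): "mask" (420x560 bool, what is visible of it) and "bbox" ([centre column, centre row, width, height] in pixels, round what is visible of it).
The state is a dict: "time": time; "joint_positions": joint angles; "qd": joint speeds; "joint_torque": joint torques, N m; "position": TCP position; "tool_rot": TCP orientation; "ft_force": force on the tool from outside, world axes, zero at the start; "torque": the same for the moment, N m; "grip_width": opening from 0.0 (shut) to 1.0 (fully open); "grip_force": force on a finger pad.
Only numpy, scipy, OpenCV 4.12 (cv2) and the standard library are available. Lean on these libraries where they do the work, as an engineer would, in place of code of your own. Each camera call takes 0.05 s, during which the arm holds its last target. There are 200 camera calls.

TASK

Of the three loose white painting panels on the table, take the sound one, a full rectangle just like the panel already on the gluing board, and lay it flat, white face up, on the board as the next in the row, then close the row up: both panels square and tight against the long back fence, the panel already there tight against the end stop, and the new one flush against its neighbour with no gap left anywhere. Press gently, for the edges bruise (keep well under 40 N); leave the chipped panel and the short panel where they lie, and do not disturb the brush pot, bottle or tub.

Things in the scene. Friction and masses are not known exactly. Their poses are not given: they have to be found in the camera images.
- board: Gluing board, fixed: plywood base 170 (x) by 320 (y) by 10 mm, origin at the centre of its underside. Two dark fences 18 mm thick rise 20 mm above the base (tops at 30 mm): the long back fence along the +x edge, inner face at x = +67 mm, and the end stop along the +y edge, inner face at y = +142 mm. The -x and -y edges are open. The row runs along y, the panels' 90 mm sides along x.
- panel_laid: The panel already on the board, loose, lying near the corner of the two fences but a little short of both and slightly askew: solid wood with a white face, 90 mm (x) by 64 mm (y) by 20 mm thick, about 80 g. Origin: centre of the underside. z up through the white face.
- panel_sound: The sound loose panel, lying flat on the table white face up: a full rectangle, 90 mm (x) by 64 mm (y) by 20 mm thick, about 80 g, the same as the one on the board. Origin: centre of the underside.
- panel_short: A short panel, to be left alone: 70 mm (x) by 64 mm (y) by 20 mm thick. Origin: centre of the underside.
- panel_chipped: A panel with one corner missing, to be left alone: 90 mm (x) by 64 mm (y) by 20 mm thick, with a 26 mm (x) by 24 mm (y) piece gone from its +x +y corner. Origin: centre of the underside of the full outline.
- brush_pot: Grey pot 80 mm across and 100 mm tall, with brushes standing to about 230 mm; loose, a bystander. Origin: centre of the underside.
- bottle: White bottle with a red cap, 68 mm across, 190 mm tall; loose, a bystander. Origin: centre of the underside.
- tub: Low white tub with a blue lid, 90 mm across, 55 mm tall; loose, a bystander. Origin: centre of the underside.
Things that resemble listed ones, but are neither listed nor needed, are in the scene too. What is shaped like the panel_laid but blue or yellow is not meant.

How it is judged:
At the end, for the whole second after the job is handed in: Both panels lie flat on the board (underside within 2 mm of its surface), at rest, square to it within 0.02 rad, each within 1.5 mm of the back fence; the first panel is within 1.5 mm of the end stop and the gap between the two panels is under 1.5 mm (x of panel_laid in the frame of board between 0.0205 and 0.0245 m and angle between the y axis of each of panel_laid, panel_sound and the y axis of board, either way round below 0.02 rad and z of panel_laid in the frame of board between 0.008 and 0.012 m and angle between each of panel_laid, panel_sound's own z axis and vertical below 0.05 rad and linear speed of each of panel_laid, panel_sound below 0.01 m/s and x of panel_sound in the frame of board between 0.0205 and 0.0245 m and z of panel_sound in the frame of board between 0.008 and 0.012 m and y of panel_laid in the frame of board between 0.1085 and 0.113 m and horizontal distance between panel_sound and panel_laid below 0.0655 m and y of panel_sound in the frame of board between 0.043 and 0.05 m); the robot touches nothing.
It fails at once if a panel is pressed against the fences or its neighbour with more than 40 N (contact force between any of panel_laid, panel_sound and board above 40 N or contact force between panel_sound and panel_laid above 40 N).
It fails at once if the chipped or the short panel is moved more than 20 mm (distance of any of panel_short, panel_chipped from where it was at the start of the episode above 0.02 m).
It fails at once if the brush pot, bottle or tub is moved more than 20 mm or tipped (distance of any of brush_pot, bottle, tub from where it was at the start of the episode above 0.02 m or angle between any of brush_pot, bottle, tub's own z axis and vertical above 0.35 rad).
It also fails if it takes over 58 s, if anything falls off the work surface, if the arm or the gripper's body presses on something with over 40 N, if the wrist force passes 120 N, or if a joint passes its speed limit or range.

## Working session

There is one attempt and no reset: what is moved stays moved. The work goes in short steps, Python scripts to look and compute and a shell command to move; the robot and the scene stay as the last step left them, time stands still between calls to the robot, and variables do not carry over. Pictures are saved under pics/ and viewed, at most 10 in all, crops included, and the job is handed in when it is done.

```bash
mkdir -p pics; cat > h.py <<'E'
import numpy as np, cv2
from bench import ctrl
from scipy.spatial.transform import Rotation as R
def cloud(im, T=None):
    K=np.array(im["camera_matrix"]); d=im["depth"]; v,u=np.mgrid[0:d.shape[0],0:d.shape[1]]
    P=np.stack([(u-K[0,2])/K[0,0]*d, -(v-K[1,2])/K[1,1]*d, -d],-1)
    T=np.array(im["extrinsics"]) if T is None else T
    W=P@T[:3,:3].T+T[:3,3]; W[d==0]=np.nan; return W
def wristT(im,s):
    T=np.eye(4);T[:3,:3]=R.from_rotvec(s["tool_rot"]).as_matrix();T[:3,3]=s["position"]
    return T@np.array(im["tool_from_camera"])
E
python3 - <<'E'
from h import *
s=ctrl.get_state(); print(s["position"],s["tool_rot"],s["time"],s["grip_width"])
print(R.from_rotvec(s["tool_rot"]).as_matrix().round(3))
ims=[]
for n in("scene","side"):
    im=ctrl.get_image(n); ims.append(im["color"]); np.savez(n,**im)
    W=cloud(im)
    for q in("board","panel_laid","panel_sound","panel_short","panel_chipped","brush_pot","bottle","tub"):
        for r in ctrl.outline_of(q,n)[:4]:
            p=W[r["mask"]]; p=p[~np.isnan(p[:,0])]
            print(n,q,round(r["confidence"],2),np.round(r["bbox"]),np.median(p,0).round(3))
for n,i in zip(("scene","side"),ims): cv2.imwrite(f"pics/{n}.png",i[:,:,::-1])
E
```

```text
[0.19556356 0.61932937 0.23246671] [-4.78366808e-01 -3.10479506e+00  2.94815728e-03] 0.0 1.0005244640513689
[[-0.954  0.301 -0.   ]
 [ 0.301  0.954 -0.002]
 [-0.    -0.002 -1.   ]]
scene board 0.72 [311. 249. 128. 114.] [0.544 0.159 0.011]
scene panel_laid 0.92 [327. 269.  39.  43.] [0.536 0.256 0.03 ]
scene panel_laid 0.91 [379. 217.  37.  29.] [0.334 0.19  0.02 ]
scene panel_laid 0.74 [266. 348.  41.  46.] [0.762 0.359 0.02 ]
scene panel_sound 0.88 [221. 175.  32.  28.] [ 0.648 -0.152  0.02 ]
scene panel_short 0.65 [242. 126.  24.  21.] [ 0.515 -0.311  0.019]
scene panel_chipped 0.77 [292. 156.  33.  24.] [ 0.432 -0.119  0.02 ]
scene brush_pot 0.91 [417. 307.  62.  73.] [0.464 0.474 0.1  ]
scene bottle 0.76 [338. 341.  35.  54.] [0.636 0.446 0.126]
scene tub 0.67 [180. 210.  31.  38.] [ 0.8   -0.073  0.053]
side board 0.85 [254. 217. 118.  90.] [0.539 0.138 0.012]
side board 0.23 [223. 138.  22.  54.] [0.612 0.413 0.098]
side panel_laid 0.82 [231. 194.  36.  28.] [0.529 0.246 0.03 ]
side panel_laid 0.72 [267. 148.  30.  28.] [0.754 0.348 0.02 ]
side panel_laid 0.56 [188. 242.  39.  24.] [0.327 0.18  0.02 ]
side panel_sound 0.78 [352. 264.  38.  35.] [ 0.641 -0.165  0.02 ]
side panel_short 0.87 [361. 330.  38.  37.] [ 0.51  -0.322  0.021]
side panel_chipped 0.88 [286. 299.  42.  29.] [ 0.427 -0.132  0.02 ]
side panel_chipped 0.52 [361. 332.  39.  39.] [ 0.509 -0.323  0.02 ]
side brush_pot 0.7 [166. 148.  37.  72.] [0.452 0.449 0.098]
side bottle 0.8 [222. 134.  25.  51.] [0.613 0.415 0.1  ]
side tub 0.56 [370. 220.  35.  33.] [ 0.78  -0.1    0.053]
```

View pics/scene.png

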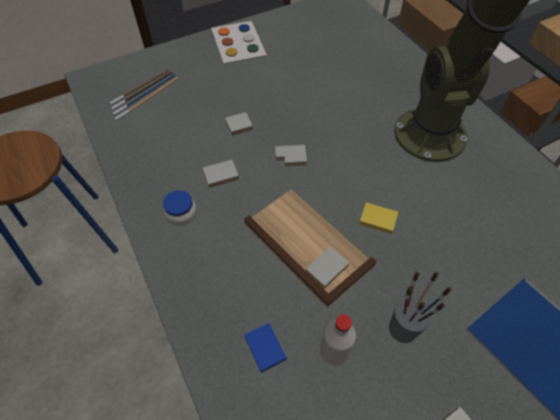

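View pics/side.png

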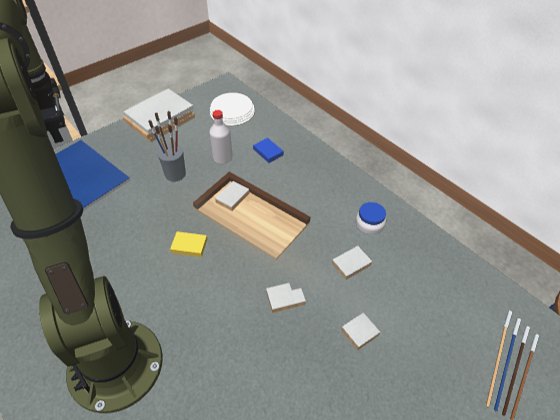

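The scene picture shows the sound panel at (221,173), the chipped one at (292,155), the short one at (240,123), and the board at (311,247) with the laid panel at (327,267). The blue and yellow pieces are decoys. The side picture agrees: sound (352,262), chipped (286,297), short (361,330).

```bash
cat >> h.py <<'E'
def rect(p):
    p=np.asarray(p,float); (c,s,a)=cv2.minAreaRect((p[:,:2]*1000).astype(np.float32)); 
    b=cv2.boxPoints((c,s,a)); e=b[1]-b[0]; f=b[2]-b[1]
    L=e if np.hypot(*e)>np.hypot(*f) else f
    return np.round(c,1), np.round(sorted(s),1), round(float(np.degrees(np.arctan2(L[1],L[0])))%180,2)
def top(W,xy,rad,z0,z1):
    m=(np.hypot(W[...,0]-xy[0],W[...,1]-xy[1])<rad)&(W[...,2]>z0)&(W[...,2]<z1)
    m=cv2.morphologyEx(m.astype(np.uint8),cv2.MORPH_OPEN,np.ones((3,3)))
    n,l,st,_=cv2.connectedComponentsWithStats(m); 
    return W[l==1+np.argmax(st[1:,4])]
E
python3 - <<'E'
from h import *
for n in("scene","side"):
    W=cloud(np.load(n+".npz"))
    print(n,"sound",rect(top(W,(.645,-.158),.08,.015,.026)),"short",rect(top(W,(.513,-.316),.07,.015,.026)),"chip",rect(top(W,(.43,-.125),.075,.015,.026)))
    print("laid",rect(top(W,(.532,.25),.065,.026,.034)),"board",rect(top(W,(.55,.17),.22,.006,.034)),"base",rect(top(W,(.54,.15),.22,.006,.015)))
s=ctrl.get_state();im=ctrl.get_image("wrist");print(np.array(im["tool_from_camera"]).round(3),np.array(im["camera_matrix"]).round(1))
E
```

```text
scene sound (array([ 645.9, -159.4]), array([69.7, 90.1]), 172.89) short (array([ 513.7, -317.6]), array([70.5, 73.4]), 84.33) chip (array([ 432.4, -122.9]), array([67.4, 90. ]), 157.1)
laid (array([533.3, 252.2]), array([64.9, 92.8]), 16.29) board (array([537.7, 163.1]), array([173.6, 322.7]), 103.26) base (array([527.4, 148.2]), array([146.5, 298.3]), 103.21)
side sound (array([ 645.7, -161. ]), array([66.4, 93.1]), 173.52) short (array([ 513.7, -319.6]), array([65.9, 71.3]), 174.05) chip (array([ 432.8, -124. ]), array([67.3, 90.4]), 155.84)
laid (array([532. , 249.8]), array([65.8, 87. ]), 16.07) board (array([538.7, 162.3]), array([176.1, 324.3]), 103.7) base (array([531.6, 152.2]), array([157.8, 306.9]), 103.86)
[[-0.     0.963  0.269  0.074]
 [ 1.    -0.     0.     0.002]
 [ 0.     0.269 -0.963 -0.151]
 [ 0.     0.     0.     1.   ]] [[369.4   0.  288.2]
 [  0.  369.4 206.3]
 [  0.    0.    1. ]]
```

```bash
python3 -m inch '[{"slide":[-0.885,-0.811,-0.2],"angular":[0,0,0],"claw":1},{"slide":[-0.885,-0.811,-0.2],"angular":[0,0,0],"claw":1},{"slide":[-0.885,-0.811,-0.2],"angular":[0,0,0],"claw":1},{"slide":[-0.885,-0.811,-0.2],"angular":[0,0,0],"claw":1},{"slide":[-0.885,-0.811,-0.2],"angular":[0,0,0],"claw":1},{"slide":[-0.885,-0.811,-0.2],"angular":[0,0,0],"claw":1},{"slide":[-0.885,-0.811,-0.2],"angular":[0,0,0],"claw":1}]'
python3 -m inch '[{"slide":[-0.885,-0.811,0],"angular":[0,0,-0.3],"claw":1},{"slide":[-0.885,-0.811,0],"angular":[0,0,-0.3],"claw":1},{"slide":[-0.885,-0.811,0],"angular":[0,0,-0.3],"claw":1},{"slide":[-0.885,-0.811,0],"angular":[0,0,-0.3],"claw":1},{"slide":[-0.885,-0.811,0],"angular":[0,0,-0.3],"claw":1},{"slide":[-0.885,-0.811,0],"angular":[0,0,-0.3],"claw":1},{"slide":[-0.885,-0.811,0],"angular":[0,0,-0.3],"claw":1},{"slide":[-0.885,-0.811,0],"angular":[0,0,-0.3],"claw":1},{"slide":[-0.885,-0.811,0],"angular":[0,0,-0.3],"claw":1}]'
cat >> h.py <<'E'
def wrist(name):
    s=ctrl.get_state();im=ctrl.get_image("wrist");cv2.imwrite(f"pics/{name}.png",im["color"][:,:,::-1])
    return s,im,cloud(im,wristT(im,s))
E
cat > look.py <<'E'
import sys
from h import *
s,im,W=wrist(sys.argv[1]); np.savez(sys.argv[1],W=W,c=im["color"])
print("pos",s["position"].round(4),"yaw y",np.degrees(np.arctan2(*R.from_rotvec(s["tool_rot"]).as_matrix()[[1,0],1])).round(2),"t",s["time"],"F",np.round(s["ft_force"],1))
def tr(n,f):
    try: print(n,f())
    except Exception as e: print(n,"none")
tr("board",lambda:rect(top(W,(.54,.165),.22,.006,.035)))
tr("base",lambda:rect(top(W,(.54,.15),.22,.006,.015)))
tr("laid",lambda:rect(top(W,(.532,.25),.065,.026,.035)))
tr("sound",lambda:rect(top(W,(.646,-.16),.08,.014,.026)))
E
python3 look.py w1
```

```text
time: 1.65
position: [0.3507, 0.3539, 0.2855]
tool_rot: [0.495, 3.099, 0.002]
ft_force: [0.4, 0.5, 0.4]
grip_width: 0.999
grip_force: 0.0
time: 2.55
position: [0.4951, 0.1016, 0.2834]
tool_rot: [-0.23, -3.133, -0.001]
ft_force: [-0.7, -0.2, -0.0]
grip_width: 1.003
grip_force: 0.0
pos [0.4951 0.1016 0.2834] yaw y 81.59 t 2.55 F [-0.7 -0.2 -0. ]
board (array([538.4, 164.3]), array([171.1, 321.1]), 103.23)
base (array([531.8, 153.8]), array([153.4, 303.7]), 103.23)
laid (array([533.5, 253.5]), array([64.8, 90.7]), 15.88)
sound none
```

View pics/w1.png

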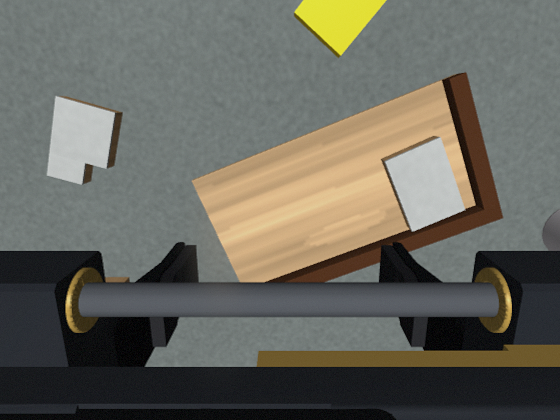

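The wrist picture shows the board with its corners at (192,182), (455,75), (500,215) and (240,285), and the laid panel at (428,185) with gaps to both fences. The chipped panel is at (83,140).

```bash
python3 -m inch '[{"slide":[-0.75,-0.947,0],"angular":[0,0,-0.053],"claw":1},{"slide":[-0.75,-0.947,0],"angular":[0,0,-0.053],"claw":1},{"slide":[-0.75,-0.947,0],"angular":[0,0,-0.053],"claw":1},{"slide":[-0.75,-0.947,0],"angular":[0,0,-0.053],"claw":1},{"slide":[-0.75,-0.947,0.1],"angular":[0,0,-0.053],"claw":1},{"slide":[-0.75,-0.947,0.3],"angular":[0,0,-0.053],"claw":1},{"slide":[-0.75,-0.947,0.5],"angular":[0,0,-0.053],"claw":1},{"slide":[-0.75,-0.947,0.7],"angular":[0,0,-0.053],"claw":1},{"slide":[-0.75,-0.947,0.8],"angular":[0,0,-0.053],"claw":1},{"slide":[-0.75,-0.947,0.8],"angular":[0,0,-0.053],"claw":1}]'
python3 look.py w2
```

```text
time: 3.6
position: [0.6411, -0.158, 0.0755]
tool_rot: [-0.185, -3.122, -0.004]
ft_force: [-0.2, 1.3, -0.2]
grip_width: 0.996
grip_force: 0.0
pos [ 0.6411 -0.158   0.0755] yaw y 83.21 t 3.6 F [-0.2  1.3 -0.2]
board (array([544.4,   2.5]), array([ 4.5, 27.9]), 12.94)
base (array([544.4,   2.5]), array([ 4.5, 27.9]), 12.94)
laid none
sound (array([ 637.4, -157.4]), array([64.2, 73.1]), 172.24)
```

View pics/w2.png

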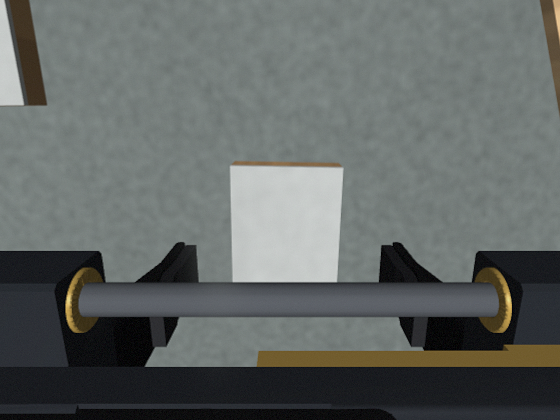

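The panel is centred between the open fingers, with its near edge at row 163.

```bash
python3 -m inch '[{"slide":[0,0,0.1],"angular":[0,0,0],"claw":1},{"slide":[0,0,0.2],"angular":[0,0,0],"claw":1},{"slide":[0,0,0.2],"angular":[0,0,0],"claw":1},{"slide":[0,0,0.2],"angular":[0,0,0],"claw":1}]'
```

```text
time: 4.05
position: [0.6478, -0.1612, 0.0364]
tool_rot: [0.187, 3.133, 0.0]
ft_force: [0.6, 0.0, -0.7]
grip_width: 1.003
grip_force: 0.0
```

```bash
python3 -m inch '[{"slide":[0.008,0,0.05],"angular":[0,0,0],"claw":1},{"slide":[0.008,0,0.08],"angular":[0,0,0],"claw":1},{"slide":[0.008,0,0.08],"angular":[0,0,0],"claw":1},{"slide":[0.008,0,0.08],"angular":[0,0,0],"claw":0},{"slide":[0.008,0,0.08],"angular":[0,0,0],"claw":0},{"slide":[0.008,0,0.08],"angular":[0,0,0],"claw":0},{"slide":[0.008,0,0.08],"angular":[0,0,0],"claw":0},{"slide":[0.008,0,0.08],"angular":[0,0,0],"claw":0},{"slide":[0.008,0,0.08],"angular":[0,0,0],"claw":0},{"slide":[0.008,0,0.08],"angular":[0,0,0],"claw":0}]' 15
```

```text
time: 5.05
position: [0.6442, -0.1616, 0.0138]
tool_rot: [0.19, 3.135, 0.0]
ft_force: [-0.0, 1.0, 2.1]
grip_width: 0.731
grip_force: 15.0
```

```bash
python3 -m inch '[{"slide":[0,0,-0.1],"angular":[0,0,0],"claw":0},{"slide":[0,0,-0.25],"angular":[0,0,0],"claw":0},{"slide":[0.05,0.12,-0.36],"angular":[0,0,0],"claw":0},{"slide":[0.13,0.3,-0.36],"angular":[0,0,0],"claw":0},{"slide":[0.2,0.48,-0.36],"angular":[0,0,0],"claw":0},{"slide":[0.256,0.623,-0.36],"angular":[0,0,0],"claw":0}]' 15
python3 -m inch '[{"slide":[0.06,0.15,0],"angular":[0,0,-0.15],"claw":0},{"slide":[0.13,0.32,0],"angular":[0,0,-0.35],"claw":0},{"slide":[0.2,0.48,0],"angular":[0,0,-0.5],"claw":0},{"slide":[0.256,0.623,0],"angular":[0,0,-0.672],"claw":0},{"slide":[0.256,0.623,0],"angular":[0,0,-0.672],"claw":0},{"slide":[0.256,0.623,0],"angular":[0,0,-0.672],"claw":0},{"slide":[0.256,0.623,0],"angular":[0,0,-0.672],"claw":0}]'
python3 look.py w3
```

```text
time: 5.65
position: [0.5982, 0.0038, 0.1034]
tool_rot: [-0.187, -3.136, -0.002]
ft_force: [0.2, 0.5, -2.2]
grip_width: 0.735
grip_force: 15.0
time: 6.35
position: [0.5548, 0.1612, 0.1034]
tool_rot: [0.358, -3.121, 0.002]
ft_force: [0.2, -0.6, -1.3]
grip_width: 0.734
grip_force: 15.0
pos [0.5548 0.1612 0.1034] yaw y 103.1 t 6.35 F [ 0.2 -0.6 -1.3]
board (array([529.5, 162.4]), array([152.6, 322.1]), 103.42)
base (array([531.5, 153.8]), array([152.6, 304.4]), 103.42)
laid (array([532.2, 253.2]), array([64.9, 87.8]), 16.08)
sound none
```

View pics/w3.png

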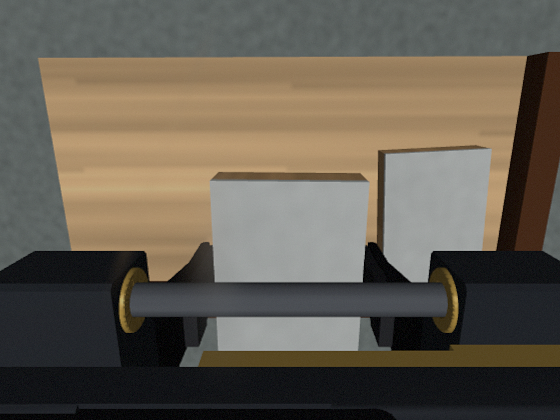

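The held panel is at (290,260), level over the base. The laid panel is at (435,215), with finger room between them.

```bash
python3 -m inch '[{"slide":[0,0,0.12],"angular":[0,0,0],"claw":0},{"slide":[0,0,0.22],"angular":[0,0,0],"claw":0},{"slide":[0,0,0.28],"angular":[0,0,0],"claw":0},{"slide":[0,0,0.3],"angular":[0,0,0],"claw":0},{"slide":[0,0,0.312],"angular":[0,0,0],"claw":0},{"slide":[0,0,0.312],"angular":[0,0,0],"claw":0},{"slide":[0,0,0.312],"angular":[0,0,0],"claw":0}]'
```

```text
time: 7.1
position: [0.5554, 0.1632, 0.0266]
tool_rot: [-0.361, 3.119, 0.001]
ft_force: [-0.3, 0.4, -0.4]
grip_width: 0.73
grip_force: 15.0
```

```bash
python3 -m inch '[{"slide":[0,0,0.005],"angular":[0,0,0],"claw":0},{"slide":[0,0,0.01],"angular":[0,0,0],"claw":0},{"slide":[0,0,0.01],"angular":[0,0,0],"claw":0},{"slide":[0,0,0.01],"angular":[0,0,0],"claw":0.68},{"slide":[0,0,0.01],"angular":[0,0,0],"claw":0.68},{"slide":[0,0,0.01],"angular":[0,0,0],"claw":0.68},{"slide":[0,0,0.01],"angular":[0,0,0],"claw":0.68},{"slide":[0,0,-0.05],"angular":[0,0,0],"claw":0.68},{"slide":[0,0,-0.15],"angular":[0,0,0],"claw":0.68},{"slide":[0,0,-0.25],"angular":[0,0,0],"claw":0.68}]'
python3 -m inch '[{"slide":[0.2,0,-0.2],"angular":[0,0,0],"claw":-1},{"slide":[0.4,0,-0.4],"angular":[0,0,0],"claw":-1},{"slide":[0.56,0,-0.44],"angular":[0,0,0],"claw":-1},{"slide":[0.56,0,-0.44],"angular":[0,0,0],"claw":-1},{"slide":[0.56,0,-0.44],"angular":[0,0,0],"claw":-1}]'
python3 look.py w4
```

```text
time: 8.1
position: [0.5544, 0.1627, 0.0895]
tool_rot: [0.361, -3.121, 0.0]
ft_force: [0.2, 0.2, 0.1]
grip_width: 0.841
grip_force: 0.0
time: 8.6
position: [0.4172, 0.1309, 0.2014]
tool_rot: [-0.362, 3.116, 0.007]
ft_force: [0.6, -0.5, 0.0]
grip_width: 0.476
grip_force: 0.0
pos [0.4172 0.1309 0.2014] yaw y 103.27 t 8.6 F [ 0.6 -0.5  0. ]
board (array([486.5, 152.1]), array([ 65. , 320.9]), 103.28)
base (array([487.8, 146.4]), array([ 64.9, 309.2]), 103.25)
laid (array([555.4, 193.4]), array([ 8.1, 33.7]), 15.0)
sound none
```

View pics/w4.png

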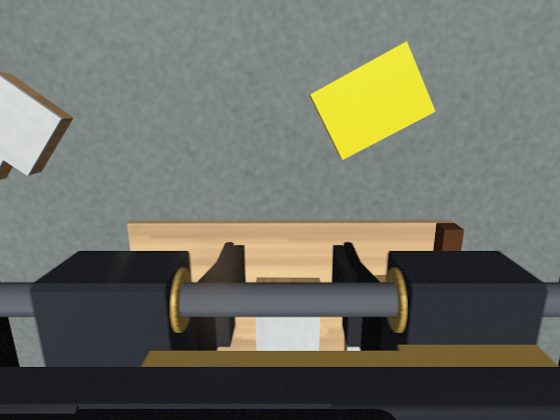

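The panel was released on the base around (288,330); this view hides most of it. Next I'll rotate so the tool's x axis runs along the board's +y, and hover behind the sound panel.

```bash
python3 -m inch '[{"slide":[-0.2,-0.08,0],"angular":[0,0,0.28],"claw":-0.1},{"slide":[-0.4,-0.16,0],"angular":[0,0,0.56],"claw":-0.1},{"slide":[-0.574,-0.229,0],"angular":[0,0,0.84],"claw":-0.1},{"slide":[-0.574,-0.229,0],"angular":[0,0,1],"claw":-0.1}]'
python3 -m inch '[{"slide":[0,0,0],"angular":[0,0,0.28],"claw":-0.1},{"slide":[0,0,0],"angular":[0,0,0.56],"claw":-0.1},{"slide":[0,0,0],"angular":[0,0,0.84],"claw":-0.1},{"slide":[0,0,0],"angular":[0,0,1],"claw":-0.1}]'
python3 -m inch '[{"slide":[0,0,0.05],"angular":[0,0,0.28],"claw":-0.1},{"slide":[0,0,0.1],"angular":[0,0,0.56],"claw":-0.1},{"slide":[0,0,0.2],"angular":[0,0,0.84],"claw":-0.1},{"slide":[0,0,0.3],"angular":[0,0,1],"claw":-0.1},{"slide":[0,0,0.3],"angular":[0,0,1],"claw":-0.1},{"slide":[0,0,0.3],"angular":[0,0,1],"claw":-0.1},{"slide":[0,0,0.3],"angular":[0,0,1],"claw":-0.1}]'
cat >> look.py <<'E'
C=np.array([.5384,.1643]);a=np.radians(13.25);B=np.array([[np.cos(a),np.sin(a)],[-np.sin(a),np.cos(a)]])
Wb=W.copy();Wb[...,:2]=(W[...,:2]-C)@B.T*1000
print("tcp in board",(B@(s["position"][:2]-C)*1000).round(1))
m=(W[...,2]>.026)&(W[...,2]<.035)&(Wb[...,0]<63)&(Wb[...,1]<138)&(Wb[...,0]>-80)&(Wb[...,1]>-150)&(im["color"].min(-1)>110)
m=cv2.morphologyEx(m.astype(np.uint8),cv2.MORPH_OPEN,np.ones((3,3)))
n,l,st,_=cv2.connectedComponentsWithStats(m)
for i in range(1,n):
    if st[i,4]>400: print("white (board frame)",rect(Wb[l==i]),"z",np.median(W[l==i][:,2]).round(4))
E
python3 look.py w5
```

```text
time: 9.05
position: [0.5761, 0.1056, 0.1954]
tool_rot: [0.471, 3.104, -0.011]
ft_force: [0.2, -0.5, -0.6]
grip_width: 0.449
grip_force: 0.0
time: 9.45
position: [0.5718, 0.1076, 0.1972]
tool_rot: [1.254, 2.88, -0.003]
ft_force: [0.6, -0.6, 0.4]
grip_width: 0.45
grip_force: 0.0
time: 10.15
position: [0.5723, 0.108, 0.1243]
tool_rot: [1.948, 2.463, 0.002]
ft_force: [0.4, -0.3, -0.2]
grip_width: 0.453
grip_force: 0.0
pos [0.5723 0.108  0.1243] yaw y 13.31 t 10.15 F [ 0.4 -0.3 -0.2]
board (array([543.7, 140.8]), array([170.8, 201.5]), 103.31)
base (array([534.9, 138.8]), array([152.9, 201.4]), 103.24)
laid (array([540. , 230.8]), array([18.3, 90.3]), 15.7)
sound none
tcp in board [ 20.  -62.6]
white (board frame) (array([16777.8, 64047.3]), array([18210.7, 90288. ]), 1.95) z 0.0298
white (board frame) (array([18025.7, -3699.6]), array([64360.5, 90309. ]), 179.52) z 0.0299
```

View pics/w5.png

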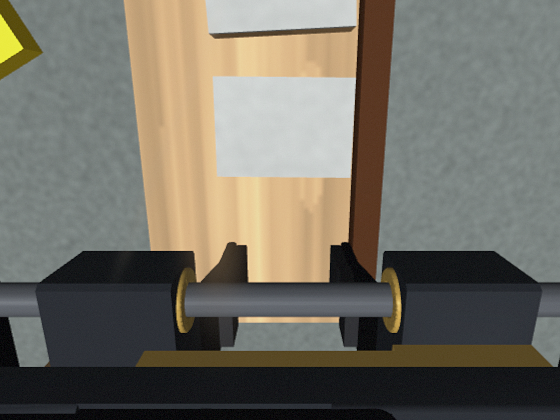

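The sound panel is at (285,127) and the laid one at (282,15). The open fingers are behind the sound panel, inside the fence at column 355.

```bash
python3 -m inch '[{"slide":[0,-0.01,0.12],"angular":[0,0,0],"claw":-0.1},{"slide":[0,-0.01,0.25],"angular":[0,0,0],"claw":-0.1},{"slide":[0,-0.01,0.34],"angular":[0,0,0],"claw":-0.1},{"slide":[0,-0.01,0.38],"angular":[0,0,0],"claw":-0.1},{"slide":[0,-0.01,0.38],"angular":[0,0,0],"claw":-0.1},{"slide":[0,-0.01,0.38],"angular":[0,0,0],"claw":-0.1}]'
python3 -m inch '[{"slide":[0.03,0,0],"angular":[0,0,0],"claw":-0.1},{"slide":[0.06,0,0],"angular":[0,0,0],"claw":-0.1},{"slide":[0.09,0,0],"angular":[0,0,0],"claw":-0.1},{"slide":[0.12,0,0],"angular":[0,0,0],"claw":-0.1},{"slide":[0.15,0,0],"angular":[0,0,0],"claw":-0.1},{"slide":[0.18,0,0],"angular":[0,0,0],"claw":-0.1},{"slide":[0.18,0,0],"angular":[0,0,0],"claw":-0.1},{"slide":[0.18,0,0],"angular":[0,0,0],"claw":-0.1}]'
python3 look.py w6
```

```text
time: 10.8
position: [0.5698, 0.1075, 0.0295]
tool_rot: [1.95, 2.462, 0.003]
ft_force: [0.0, 0.6, 0.1]
grip_width: 0.45
grip_force: 0.0
time: 11.6
position: [0.558, 0.1517, 0.0279]
tool_rot: [-1.95, -2.463, 0.0]
ft_force: [0.2, -0.6, -0.6]
grip_width: 0.448
grip_force: 0.0
pos [0.558  0.1517 0.0279] yaw y 13.27 t 11.6 F [ 0.2 -0.6 -0.6]
board (array([529.8, 198.4]), array([128.6, 172.2]), 12.98)
base (array([469.9, 193.3]), array([ 52.3, 111.4]), 103.38)
laid (array([541.3, 224. ]), array([74.8, 90.9]), 13.34)
sound none
tcp in board [ 16.2 -16.7]
white (board frame) (array([16719.5, 46135.3]), array([90989.2, 97556.9]), 90.27) z 0.0298
```

View pics/w6.png

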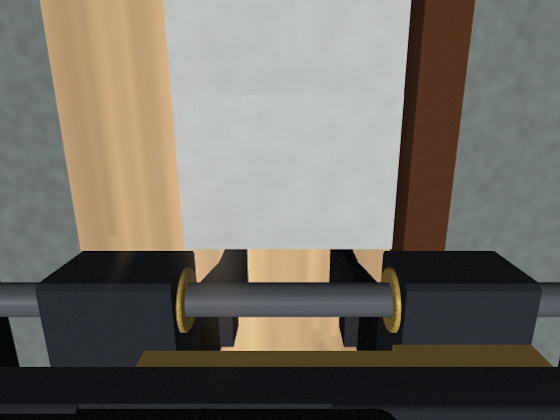

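Both panels now touch, with the seam at row 95, and they are square, sliding between the open side and the fence. About 16 mm remains.

```bash
python3 -m inch '[{"slide":[0.015,0,0],"angular":[0,0,0],"claw":-0.1},{"slide":[0.03,0,0],"angular":[0,0,0],"claw":-0.1},{"slide":[0.045,0,0],"angular":[0,0,0],"claw":-0.1},{"slide":[0.052,0,0],"angular":[0,0,0],"claw":-0.1},{"slide":[0.052,0,0],"angular":[0,0,0],"claw":-0.1}]'
python3 -m inch '[{"slide":[0.004,0,0],"angular":[0,0,0],"claw":-0.1},{"slide":[0.004,0,0],"angular":[0,0,0],"claw":-0.1}]'
python3 -m inch '[{"slide":[0.004,0,0],"angular":[0,0,0],"claw":-0.1},{"slide":[0.004,0,0],"angular":[0,0,0],"claw":-0.1}]'
python3 look.py w7
```

```text
time: 12.15
position: [0.5551, 0.1645, 0.028]
tool_rot: [-1.95, -2.463, -0.0]
ft_force: [-0.3, 0.1, -0.3]
grip_width: 0.447
grip_force: 0.0
time: 12.35
position: [0.5551, 0.165, 0.0281]
tool_rot: [-1.951, -2.462, -0.0]
ft_force: [0.0, -0.6, 0.3]
grip_width: 0.451
grip_force: 0.1
time: 12.55
position: [0.5549, 0.1658, 0.0281]
tool_rot: [1.951, 2.462, -0.0]
ft_force: [0.4, -1.5, 0.1]
grip_width: 0.45
grip_force: 0.4
pos [0.5549 0.1658 0.0281] yaw y 13.22 t 12.55 F [ 0.4 -1.5  0.1]
board (array([526.6, 212.3]), array([128.4, 172. ]), 12.8)
base (array([466.8, 207.2]), array([ 52.4, 111.7]), 103.26)
laid (array([540., 231.]), array([89.3, 90.8]), 13.29)
sound none
tcp in board [16.4 -2.4]
white (board frame) (array([16835.1, 59557.1]), array([90806. , 99376.8]), 90.07) z 0.0298
```

```bash
for i in 1; do :; done
python3 -m inch '[{"slide":[0.004,0,0],"angular":[0,0,0],"claw":-0.1},{"slide":[0.004,0,0],"angular":[0,0,0],"claw":-0.1},{"slide":[0.008,0,0],"angular":[0,0,0],"claw":-0.1},{"slide":[0.008,0,0],"angular":[0,0,0],"claw":-0.1}]' | grep -E 'pos|ft_f'
python3 -m inch '[{"slide":[0.004,0,0],"angular":[0,0,0],"claw":-0.1},{"slide":[0.004,0,0],"angular":[0,0,0],"claw":-0.1}]'| grep -E 'pos|ft_f'
```

```text
position: [0.5544, 0.168, 0.0281]
ft_force: [1.0, -1.0, 1.3]
position: [0.5542, 0.169, 0.0281]
ft_force: [-0.6, -0.5, -0.4]
```

```bash

python3 -m inch '[{"slide":[0.003,0,0],"angular":[0,0,0],"claw":-0.1},{"slide":[0.003,0,0],"angular":[0,0,0],"claw":-0.1}]'| grep -E 'pos|ft_f'
python3 look.py w8
```

```text
position: [0.5541, 0.1693, 0.0281]
ft_force: [0.8, -1.7, 0.7]
pos [0.5541 0.1693 0.0281] yaw y 13.23 t 13.4 F [ 0.8 -1.7  0.7]
board (array([525.8, 215.9]), array([128.4, 171.9]), 12.84)
base (array([465.9, 210.9]), array([ 52.5, 111.4]), 103.15)
laid (array([539.7, 232.8]), array([90.7, 93. ]), 103.41)
sound none
tcp in board [16.4  1.3]
white (board frame) (array([16907.6, 63219.9]), array([90808.7, 99291.5]), 90.02) z 0.0298
```

```bash

python3 -m inch '[{"slide":[0.003,0,0],"angular":[0,0,0],"claw":-0.1},{"slide":[0.003,0,0],"angular":[0,0,0],"claw":-0.1}]'| grep -E 'pos|ft_f'
python3 -m inch '[{"slide":[0.003,0,0],"angular":[0,0,0],"claw":-0.1},{"slide":[0.003,0,0],"angular":[0,0,0],"claw":-0.1}]'| grep -E 'pos|ft_f'
```

```text
position: [0.5541, 0.1694, 0.0281]
ft_force: [1.2, -3.9, 0.0]
position: [0.5541, 0.1695, 0.0281]
ft_force: [2.7, -5.2, 0.6]
```

```bash

python3 -m inch '[{"slide":[0.004,0,0],"angular":[0,0,0],"claw":-0.1},{"slide":[0.004,0,0],"angular":[0,0,0],"claw":-0.1}]'| grep -E 'pos|ft_f'
python3 -m inch '[{"slide":[-0.02,0,0],"angular":[0,0,0],"claw":-0.1},{"slide":[-0.05,0,0],"angular":[0,0,0],"claw":-0.1},{"slide":[-0.05,0,-0.15],"angular":[0,0,0],"claw":-0.1},{"slide":[-0.05,0,-0.3],"angular":[0,0,0],"claw":0.13},{"slide":[0.1,-0.1,-0.4],"angular":[0,0,0.28],"claw":0.13},{"slide":[0.25,-0.2,-0.4],"angular":[0,0,0.56],"claw":0.13},{"slide":[0.306,-0.28,-0.4],"angular":[0,0,0.84],"claw":0.13},{"slide":[0.306,-0.28,-0.4],"angular":[0,0,1],"claw":0.13},{"slide":[0.306,-0.28,-0.4],"angular":[0,0,1],"claw":0.13}]'| grep -E 'pos|ft_f'
python3 -m inch '[{"slide":[0,0,0],"angular":[0,0,0.28],"claw":0.13},{"slide":[0,0,0],"angular":[0,0,0.56],"claw":0.13},{"slide":[0,0,0],"angular":[0,0,0.84],"claw":0.13},{"slide":[0,0,0],"angular":[0,0,1],"claw":0.13}]'| grep -E 'pos|ft_f'
python3 -m inch '[{"slide":[0,0,0],"angular":[0,0,0.28],"claw":0.13},{"slide":[0,0,0],"angular":[0,0,0.56],"claw":0.13},{"slide":[0,0,0],"angular":[0,0,0.84],"claw":0.13},{"slide":[0,0,0],"angular":[0,0,1],"claw":0.13},{"slide":[0,0,0],"angular":[0,0,1],"claw":0.13},{"slide":[0,0,0],"angular":[0,0,1],"claw":0.13}]'
python3 look.py w9
```

```text
position: [0.5541, 0.1695, 0.0281]
ft_force: [1.7, -6.6, 0.0]
position: [0.4666, 0.232, 0.1283]
ft_force: [0.1, 0.1, 0.5]
position: [0.4685, 0.2298, 0.1282]
ft_force: [0.1, 0.6, 0.1]
time: 15.95
position: [0.4682, 0.23, 0.1281]
tool_rot: [-3.12, -0.366, -0.0]
ft_force: [-0.2, -0.7, -0.4]
grip_width: 0.564
grip_force: 0.0
pos [0.4682 0.23   0.1281] yaw y -76.61 t 15.95 F [-0.2 -0.7 -0.4]
board (array([532.9, 178.7]), array([168.5, 289.6]), 103.45)
base (array([527.6, 168.2]), array([153.2, 271.6]), 103.47)
laid (array([535. , 250.6]), array([ 90.2, 129.8]), 103.49)
sound none
tcp in board [-53.3  80.1]
white (board frame) (array([16454.7, 75705.8]), array([ 90242.7, 124662.8]), 90.11) z 0.0299
```

View pics/w9.png

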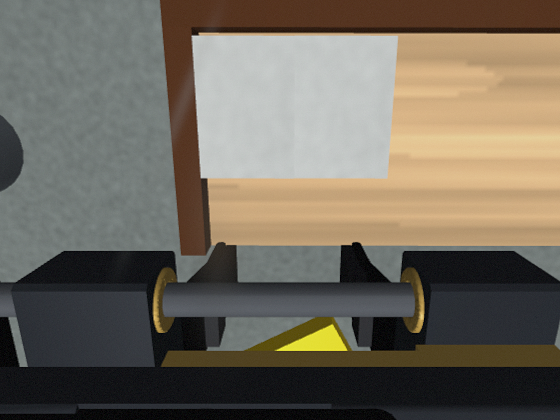

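The closed row lies against the end stop, spanning columns 192 to 398, with a small gap left to the back fence at row 34. The fingers hover behind the row.

```bash

python3 -m inch '[{"slide":[0,0.008,0.12],"angular":[0,0,0],"claw":0.13},{"slide":[0,0.008,0.25],"angular":[0,0,0],"claw":0.13},{"slide":[0,0.008,0.34],"angular":[0,0,0],"claw":0.13},{"slide":[0,0.008,0.39],"angular":[0,0,0],"claw":0.13},{"slide":[0.01,0.008,0.4],"angular":[0,0,0],"claw":0.13},{"slide":[0.03,0.008,0.4],"angular":[0,0,0],"claw":0.13},{"slide":[0.04,0.008,0.4],"angular":[0,0,0],"claw":0.13},{"slide":[0.048,0.008,0.4],"angular":[0,0,0],"claw":0.13},{"slide":[0.052,0.008,0.4],"angular":[0,0,0],"claw":0.13},{"slide":[0.052,0.008,0.4],"angular":[0,0,0],"claw":0.13}]'| grep -E 'pos|ft_f'
python3 -m inch '[{"slide":[0.004,0,0],"angular":[0,0,0],"claw":0.13},{"slide":[0.004,0,0],"angular":[0,0,0],"claw":0.13}]'| grep -E 'pos|ft_f'
python3 -m inch '[{"slide":[0.004,0,0],"angular":[0,0,0],"claw":0.13},{"slide":[0.004,0,0],"angular":[0,0,0],"claw":0.13}]'| grep -E 'pos|ft_f'
python3 look.py w10|grep -E "tcp|white"
```

```text
position: [0.4813, 0.2317, 0.0285]
ft_force: [0.0, 0.2, 0.0]
position: [0.4817, 0.2317, 0.0281]
ft_force: [-1.2, 0.2, 0.1]
position: [0.4827, 0.2319, 0.028]
ft_force: [-0.9, -0.0, -0.2]
tcp in board [-38.7  78.5]
white (board frame) (array([17697.9, 75406. ]), array([ 90597.8, 125172. ]), 89.99) z 0.0298
```

```bash

python3 -m inch '[{"slide":[0.004,0,0],"angular":[0,0,0],"claw":0.13},{"slide":[0.008,0,0],"angular":[0,0,0],"claw":0.13},{"slide":[0.012,0,0],"angular":[0,0,0],"claw":0.13},{"slide":[0.012,0,0],"angular":[0,0,0],"claw":0.13}]'| grep -E 'pos|ft_f'
python3 -m inch '[{"slide":[0.004,0,0],"angular":[0,0,0],"claw":0.13},{"slide":[0.004,0,0],"angular":[0,0,0],"claw":0.13}]'| grep -E 'pos|ft_f'
python3 -m inch '[{"slide":[0.003,0,0],"angular":[0,0,0],"claw":0.13},{"slide":[0.003,0,0],"angular":[0,0,0],"claw":0.13}]'| grep -E 'pos|ft_f'
python3 look.py w11|grep -E "tcp|white"
```

```text
position: [0.4861, 0.2326, 0.0281]
ft_force: [0.1, 0.6, 0.1]
position: [0.4862, 0.2326, 0.028]
ft_force: [-3.5, -0.8, 2.7]
position: [0.4862, 0.2326, 0.0279]
ft_force: [-6.1, -1.8, 4.2]
tcp in board [-35.1  78.5]
white (board frame) (array([19537., 75388.]), array([ 86970.6, 125197.4]), 90.07) z 0.0299
```

```bash

python3 -m inch '[{"slide":[0.003,0,0],"angular":[0,0,0],"claw":0.13},{"slide":[0.003,0,0],"angular":[0,0,0],"claw":0.13}]'| grep -E 'pos|ft_f'
python3 -m inch '[{"slide":[-0.02,0,0],"angular":[0,0,0],"claw":0.13},{"slide":[-0.05,0,0],"angular":[0,0,0],"claw":0.13},{"slide":[-0.05,0,-0.15],"angular":[0,0,0],"claw":0.13},{"slide":[-0.05,0,-0.3],"angular":[0,0,0],"claw":0.13},{"slide":[-0.05,-0.1,-0.44],"angular":[0,0,0],"claw":0.13},{"slide":[-0.05,-0.1,-0.44],"angular":[0,0,0],"claw":0.13},{"slide":[-0.05,-0.1,-0.44],"angular":[0,0,0],"claw":0.13},{"slide":[-0.05,-0.1,-0.44],"angular":[0,0,0],"claw":0.13}]'| grep -E 'pos|ft_f'
python3 look.py w12
python3 - <<'E'
import cv2; im=cv2.imread("pics/w12.png"); cv2.imwrite("pics/w12c.png",cv2.resize(im[0:220,150:430],None,fx=2.7,fy=2.7))
E
```

```text
position: [0.4862, 0.2326, 0.0277]
ft_force: [-6.2, -1.6, 5.5]
position: [0.4697, 0.2537, 0.137]
ft_force: [0.6, -0.7, -0.3]
pos [0.4697 0.2537 0.137 ] yaw y -76.79 t 19.3 F [ 0.6 -0.7 -0.3]
board (array([532.7, 186.2]), array([170.7, 274.3]), 103.35)
base (array([526. , 175.3]), array([152.4, 256.4]), 103.31)
laid (array([545.4, 253.1]), array([102.1, 129.9]), 102.86)
sound none
tcp in board [-46.4 102.8]
white (board frame) (array([19561.8, 75454.7]), array([ 86853.9, 125088.8]), 90.0) z 0.0298
```

View pics/w12c.png

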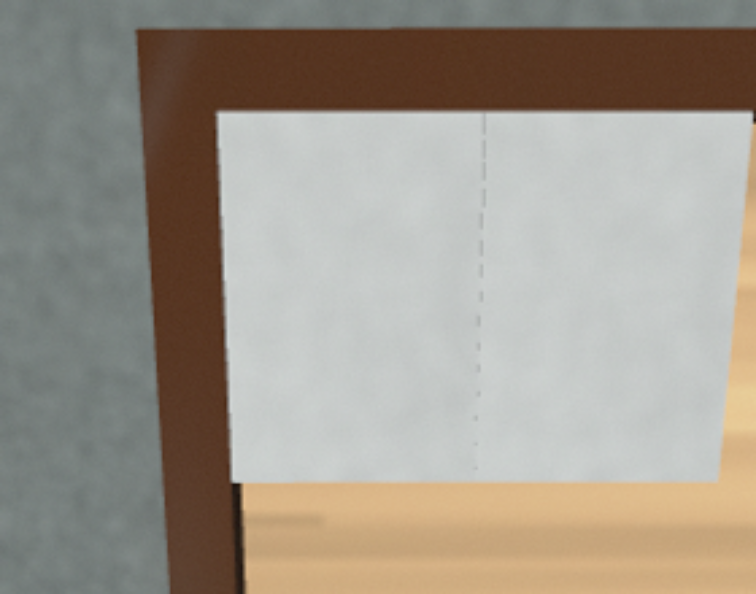

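The crop shows both panels flush with the back fence (row 110) and the end stop (column 220). Only a sub-pixel seam remains between them at column 480, so I'm handing in.

```bash
python3 -c "
from bench import ctrl
print(ctrl.close_job())"
```

```text
the job is handed in; nothing more can be done
None
```

The sound panel is laid on the board and the row closed up against the back fence and end stop, with only a hairline seam under 1 mm visible between the panels and wrist forces under about 10 N while pushing; the job is handed in, but no verdict was returned.

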